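# Unclip the hatch cover of a small computer and put it in its tray

## Task

Open the hatch of the small computer on the repair mat: press the springy release tab of its dark grey snap-in cover inward (towards the fixed ridge next to it), and with it pressed pivot that end of the cover up by 25 degrees or more while the two lugs at the other end still sit in the frame; then draw the cover out. Lay it flat, ridge up, right down in the tray with the one undivided recess, either way round, and let go of it there rather than dropping it in. Leave the fan, the jar and the screwdriver where they are.

Things in the scene. Friction and masses are not known exactly. Their poses are not given: they have to be found in the camera images.
- computer: Light grey box-shaped small computer, 190 (x) x 170 (y) x 48 mm tall, fixed on the mat, underside 4 mm above the work surface. Origin at the centre of its underside, z up. A hatch frame in its flat top (x = -53 to +51.5, y = +-41.5 mm) is filled by the dark grey cover; the top is the frame's rim.
- cover: Dark grey vented plate, 100 (x) x 80 (y) x 6 mm, about 70 g. Origin: centre of the plate's underside, z up; x points to the tab end, away from the robot. Seated: underside 40 mm above the computer's, axes parallel, x and y centred, plate top 2 mm below the rim. A ridge and the tab stand on it, each to z = 28 mm; it is 114 mm long over lugs and hook, its middle at x = -2 mm.
- release_tab (a joint): Travel of the release tab (m): 0 = sprung out, its hook (to x = 55 mm in the cover's frame, under the rim) holding the cover; grows as the tab is pushed towards the ridge (cover's -x), 0.006 fully pressed. The hook is free of the rim from 0.0045. The spring pushes back with 2 N at 0, 5 N at 0.006, and it must stay pressed until the cover is tilted up.
- tab_top (a point): Centre of the top edge of the upright release tab, 30 mm wide (y), moving with it; when free the tab spans x = 40 to 46 mm in the cover's frame. A gripper closing along the cover's x can pinch tab and ridge together from above: 32 mm over both with the tab free, 26 mm pressed home. Fingertips must stay 10 mm or more above the plate's underside, to clear the rim.
- ridge_top (a point): Centre of the top edge of the cover's fixed upright grip ridge, 36 mm wide (y), x = 14 to 20 mm in the cover's frame, parallel to the tab; 22 mm tall above the plate, like the tab.
- cover_heel (a point): On the cover, midway between the tips of its two lugs: x = -59, y = 0, z = 1 mm in the cover's frame. Lugs: 16 mm wide, 2.5 mm thick, at y = +-25 mm, 9 mm long, 6 mm of it in a 5.5 mm high slot under the rim. The cover pivots about x = -55, z = 3 mm; tilted 25 to 30 degrees, the lugs slide out if it is pulled 10 to 20 mm along its own +x.
- heel_seat (a point): Fixed in the computer's frame, at the end towards the robot: where cover_heel lies when the cover is seated.
- cover_tray: Light grey plastic tray, fixed on the mat, 138 (x) x 106 (y) x 13 mm tall, with one undivided recess, 128 x 96 mm, walls 5 mm thick: the cover's storage place. Origin at the centre of its underside, 4 mm above the work surface, z up; inner floor 5 mm above the origin. It may lie on either side of the screw tray.
- screw_tray: Light grey plastic tray of the same outer size, divided into six small compartments holding screws; fixed. Not for the cover. Origin at the centre of the underside.
- fan: Loose black square fan, 70 x 70 x 14 mm, lying flat; bystander. Origin at the centre of its underside.
- jar: Loose clear jar with a lid, 46 mm across, 50 mm tall; bystander. Origin at the centre of its underside.
- screwdriver: Loose screwdriver about 160 mm long, lying on the mat; bystander. Its x axis runs along it.
Not all that is in view belongs to the job. There is more than one size of the cover; the job needs the larger.

How it is judged:
By the outcome, as a careful person would: the job done as asked, in the order asked, and still so for the second after the job is handed in, with the robot touching nothing.
It also fails if it takes over 40 s, if anything falls off the work surface, if the arm or the gripper's body presses on something with over 40 N, if the wrist force passes 120 N, or if a joint passes its speed limit or range.

## Robot

A 6-joint arm with a two-finger parallel gripper is mounted at the origin on the work surface. World frame = base frame: x ahead of the robot, y to its left, z up, the work surface at z = 0. Lengths are in m, angles in rad, forces in N, time in s.
With the tool pointing down it reaches from about 0.375 to 0.975 m from the base axis. Payload 3.8 kg.
Tool frame: the origin (TCP) lies on the centre line of the jaws, within the pads' length; the fingertips stand 22 mm ahead of it and the grasp point (between the pads) lies 3 mm ahead of it; x points along the fingers, y is the direction in which the jaws open and shut, and the axes are right-handed (so a half turn about x gives the same grasp; the last joint's range is limited). The gripper opens to 85 mm and grips with 20 to 120 N. Pads are 22 mm wide; open, the fingers measure 114 mm over their backs; the gripper's body (76 mm by 85 mm) begins 54 mm behind the grasp point. The pads swing forward as they close: fully open they stand 13 mm farther back than shut.
Start: joints at [1.265, 0.264, 1.604, -0, 1.274, -0.037], TCP at [0.179, 0.651, 0.253] pointing down, gripper open.
Joint ranges: [-2.63, 2.63], [-0.94, 2.18], [0.31, 2.57], [-1.31, 4.45], [0, 2.66], [-2.55, 2.55]. Speed limits (rad/s): [2.57, 2.57, 3.14, 3.14, 3.14, 3.14].

## Interface

Orientations are given as a rotation vector (axis times angle).
In Python, from workcell import monitor, eyes, finish_job gives the robot as it stands. The module is installed in compiled form; this text tells all that it offers.
- The arm moves only by the tool play_rows, never from a script. Its argument "deltas" is a list of rows, each an object of numbers: "wx", "wy", "wz": the turn, a rotation vector about the world's x, y, z in degrees; "x", "y", "z": the shift along the world's x, y, z in mm; "fingers": the closure, from -1 (fully open) to 1 (shut), so that 0 is half open. A call has 1 to 20 rows; each row is the pose to reach, as a shift and turn from the pose commanded when the call began; what a row does not reach only later rows make up. A row lasts 1/8 s, in which the tool goes at most 62.5 mm and 10.7 degrees, less where a joint would pass 70% of its speed; a pose out of reach is approached as far as the arm can. A call with a gripper value outside its range is refused whole. The fingers move at their own pace and stop on an object; "grip_force" is the grip in N (left out, the last holds). Time passes only in rows, so rows that repeat a pose let the fingers close. It gives the time, the measured TCP pose, the force and the opening at its end, in the units of the state.
- monitor.read_state(): the state, without advancing time (a new reading comes with each control period).
- eyes.read_camera(name): name is "scene" or "top" or "wrist"; returns a dict with "frame" (400x640x3 uint8, red, green, blue), "depth" (400x640 float32, m along the optical axis (not along the pixel's ray), 0 where there is no reading), "K" (3x3 intrinsics, pixels), "view" (4x4, takes a point from world to camera coordinates); the wrist camera has in their place "tool_from_camera" (4x4, takes a point from camera to tool coordinates, whose origin is the TCP and whose axes are the tool frame's). Camera axes: x right, y down, z forward; pixel columns grow to the right and rows downward; lengths in m; the calibration is good to about 2 mm. A picture is of the moment at which its call begins: read the wrist's pose just before it.
- finish_job(): hands the job in, once; it reports no verdict.
The state is a dict: "time": time; "q": joint angles; "joint_vel": joint speeds; "joint_torque": joint torques, N m; "tool_pos": TCP position; "tcp_rot": TCP orientation; "wrist_force": force on the tool from outside, world axes, zero at the start; "torque": the same for the moment, N m; "width": opening from 0.0 (shut) to 1.0 (fully open).
Only numpy, scipy, OpenCV 4.12 (cv2) and the standard library are available. Lean on these libraries where they do the work, as an engineer would, in place of code of your own. Each camera call takes 0.05 s, during which the arm holds its last target.

## Working session

There is one attempt and no reset: what is moved stays moved. The work goes in short steps, Python scripts to look and compute and a tool call to move; the robot and the scene stay as the last step left them, time stands still between calls to the robot, and variables do not carry over. Pictures are saved under pics/ and viewed, and the job is handed in when it is done.

Besides the shell and the picture viewer there is one more tool, called as name([rows], argument=value, ...), one row to a line, values as JSON. play_rows: Moves the arm, as the interface text tells. Its arguments: {"type":"object","properties":{"deltas":{"type":"array"},"grip_force":{"type":"number"}},"required":["deltas"]}

```bash
mkdir -p pics; ls; cat > h.py <<'E'
from workcell import monitor, eyes, finish_job
import numpy as np, cv2, pickle
def cap(n):
    s=monitor.read_state(); r=eyes.read_camera(n); r['state']=s
    pickle.dump(r,open(f'{n}.pkl','wb')); return r
def load(n): return pickle.load(open(f'{n}.pkl','rb'))
def save(img,name): cv2.imwrite(f'pics/{name}.png',img[:,:,::-1])
from scipy.spatial.transform import Rotation as R
def camworld(r):
    if 'view' in r: return np.linalg.inv(r['view'])
    s=r['state'];T=np.eye(4);T[:3,:3]=R.from_rotvec(s['tcp_rot']).as_matrix();T[:3,3]=s['tool_pos']
    return T@r['tool_from_camera']
def cloud(r):
    K=r['K'];d=r['depth'];v,u=np.mgrid[:d.shape[0],:d.shape[1]]
    p=np.stack([(u-K[0,2])*d/K[0,0],(v-K[1,2])*d/K[1,1],d,np.ones_like(d)],-1)
    w=(p@camworld(r).T)[...,:3]; w[d==0]=np.nan; return w
E
python3 - <<'E'
from h import *
for n in ('top','scene'):
    r=cap(n); save(r['frame'],n+'0')
print(monitor.read_state())
E
```

```text
pics
{'time': 0.1, 'q': array([ 1.26510170e+00,  2.64666241e-01,  1.60525388e+00, -9.09514460e-06,
        1.27373643e+00, -3.69091844e-02]), 'joint_vel': array([ 0.00062875, -0.00240334, -0.00345802, -0.00215143,  0.00102823,
       -0.00136174]), 'joint_torque': array([ 5.87296709e-04, -5.16708434e+01, -3.68589664e+01,  5.18742979e-05,
        6.29857415e-03, -6.69686258e-06]), 'tool_pos': array([0.17907288, 0.65015518, 0.25208542]), 'tcp_rot': array([ 0.20939411,  1.56082231, -0.21259901]), 'wrist_force': array([-0.56936064,  0.75604655,  0.02440881]), 'torque': array([ 0.03078422,  0.05244633, -0.02252775]), 'width': 1.001991775216878}
```

View pics/top0.png

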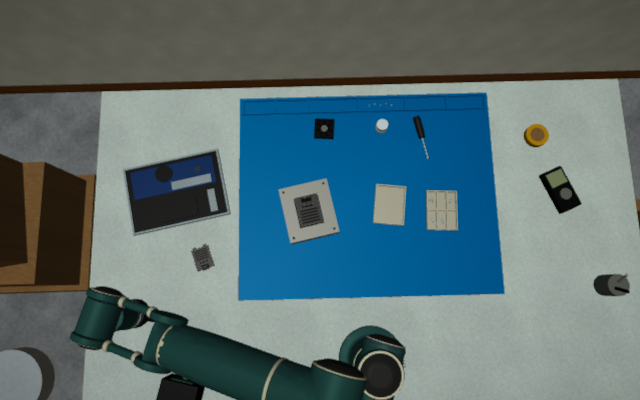

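View pics/scene0.png

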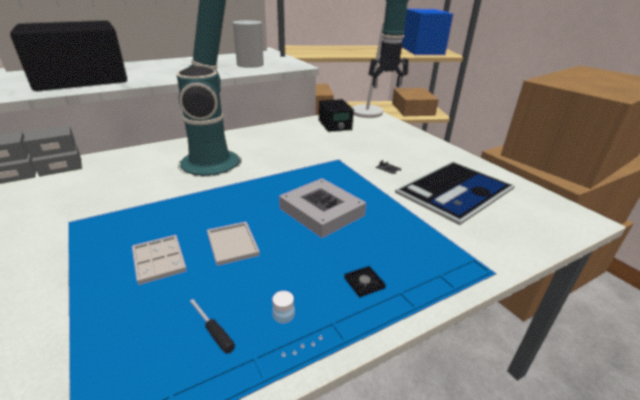

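The top view shows two dark grey vented plates: one in the computer at px (308,210), and a smaller loose one off the mat at (203,257). The one seated in the frame is the job's. The undivided tray is at (390,204) and the six-compartment screw tray at (442,210). The fan is at (324,128), the jar at (382,126) and the screwdriver at (421,137).

```bash
python3 - <<'E'
from h import *
r=load('top'); w=cloud(r)
for n,(u,v) in dict(comp=(290,230),cover=(318,200),tray=(390,204),screw=(442,210),mat=(360,250),fan=(324,128),small=(203,257)).items(): print(n,np.round(w[v,u],4))
# computer top
roi=np.zeros(w.shape[:2],bool); roi[165:255,265:350]=1
m=roi&(w[...,2]>.045)&(w[...,2]<.06)
rect=lambda m:(lambda a:(np.round(a[0],4),np.round(a[1],4),round(a[2],2)))(cv2.minAreaRect(w[m][:,:2].astype(np.float32)*1))
print('comp',m.sum(),np.nanmedian(w[m][:,2]),rect(roi&(w[...,2]>.03)), rect(m))
roi=np.zeros(w.shape[:2],bool); roi[175:235,365:415]=1
m=roi&(w[...,2]>.006); print('tray',m.sum(),rect(m),np.nanpercentile(w[m][:,2],[5,50,95]))
c=r['frame']
a=cv2.resize(c[170:255,180:350],None,fx=4.5,fy=4.5,interpolation=cv2.INTER_CUBIC); save(a,'top_crop')
print(np.round(w[140:145,360,2],4))
E
```

```text
comp [0.428  0.2548 0.0534]
cover [0.5277 0.1583 0.0558]
tray [ 0.5146 -0.0912  0.0134]
screw [ 0.4893 -0.2714  0.0101]
mat [0.3584 0.0188 0.0069]
fan [0.7948 0.1316 0.0192]
small [0.3487 0.5584 0.0025]
comp 2511 0.052758564957486875 (array([0.4954, 0.1907]), array([0.1925, 0.1698]), 11.89) (array([0.4958, 0.1909]), array([0.1916, 0.1698]), 11.93)
tray 1969 (array([ 0.5148, -0.0909]), array([0.1739, 0.2116]), 87.89) [0.00646893 0.01055215 0.02007426]
[0.0044 0.005  0.0082 0.0081 0.004 ]
```

View pics/top_crop.png

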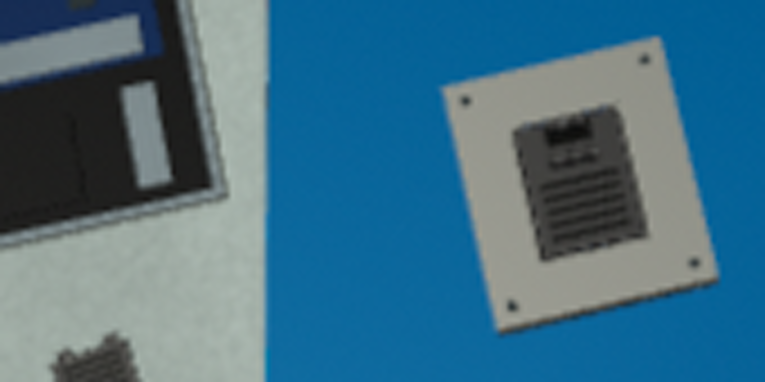

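The crop confirms it: the seated cover (crop px 580,185) has its ridge and tab at the far end, with the tab beyond the ridge. The loose one at lower left is smaller. Next I work out the move to look with the wrist camera.

```bash
cat >> h.py <<'E'
def Rdown(yaw,tilt=0):
    # tool x down, tool y along yaw dir; tilt raises +yawdir end
    y=np.array([np.cos(yaw),np.sin(yaw),0]);x=np.array([0,0,-1.]);M=np.stack([x,y,np.cross(x,y)],1)
    ax=-np.cross([0,0,1],y)
    return R.from_rotvec(ax*tilt)*R.from_matrix(M)
E
python3 - <<'E'
from h import *
s=monitor.read_state(); Rc=R.from_rotvec(s['tcp_rot']); print(np.round(Rc.as_matrix(),3))
r=cap('wrist'); print(np.round(r['tool_from_camera'],4), r['K'])
for yaw in (11.9,191.9):
    print(yaw,np.degrees((Rdown(np.radians(yaw))*Rc.inv()).as_rotvec()).round(2))
E
```

```text
[[-0.001  0.266  0.964]
 [-0.002  0.964 -0.266]
 [-1.    -0.002 -0.   ]]
[[ 6.000e-04 -2.894e-01  9.572e-01 -1.203e-01]
 [ 1.000e+00 -3.000e-04 -7.000e-04 -6.000e-04]
 [ 5.000e-04  9.572e-01  2.894e-01 -7.390e-02]
 [ 0.000e+00  0.000e+00  0.000e+00  1.000e+00]] [[336.22467891   0.         321.79210605]
 [  0.         336.22467891 196.0339319 ]
 [  0.           0.           1.        ]]
11.9 [  0.08  -0.09 -62.7 ]
191.9 [1.100e-01 9.000e-02 1.173e+02]
```

play_rows([
  {"x": 35,"y": -45,"z": -5,"wz": -6.3,"fingers": -1},
  {"x": 70,"y": -90,"z": -10,"wz": -12.6,"fingers": -1},
  {"x": 105,"y": -136,"z": -15,"wz": -19,"fingers": -1},
  {"x": 140,"y": -182,"z": -20,"wz": -25,"fingers": -1},
  {"x": 175,"y": -227,"z": -25,"wz": -31.4,"fingers": -1},
  {"x": 210,"y": -272,"z": -30,"wz": -37.7,"fingers": -1},
  {"x": 243,"y": -318,"z": -35,"wz": -44,"fingers": -1},
  {"x": 278,"y": -363,"z": -40,"wz": -50,"fingers": -1},
  {"x": 312,"y": -408,"z": -45,"wz": -56.4,"fingers": -1},
  {"x": 346,"y": -453,"z": -50,"wz": -62.7,"fingers": -1},
  {"x": 346,"y": -453,"z": -50,"wz": -62.7,"fingers": -1},
  {"x": 346,"y": -453,"z": -50,"wz": -62.7,"fingers": -1},
], grip_force=40)

```text
schema error: expected keys wx, wy, wz, x, y, z, fingers
```

```bash
python3 - <<'E'
from h import *
r=cap('wrist'); save(r['frame'],'w1'); s=r['state']; print(s['q'],s['wrist_force'],s['tool_pos'])
w=cloud(r)
z=w[...,2]; im=np.clip((z-0)/.09*255,0,255); im=np.nan_to_num(im).astype(np.uint8); cv2.imwrite('pics/w1z.png',im)
E
```

```text
[ 1.26511476e+00  2.64599491e-01  1.60508946e+00  2.87161567e-05
  1.27368897e+00 -3.69140917e-02] [-1.03223562  0.23839078 -0.20624521] [0.17908223 0.65025322 0.25221917]
```

View pics/w1.png

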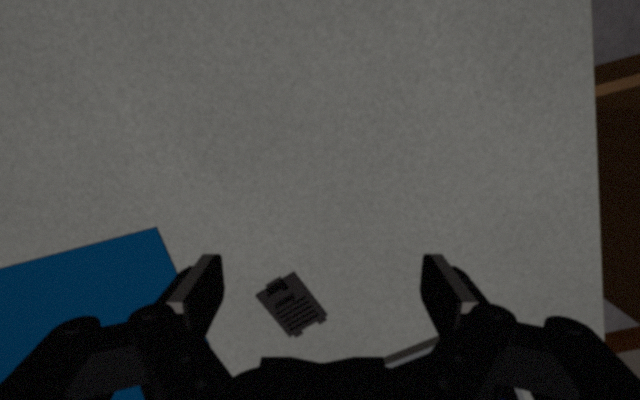

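View pics/w1z.png

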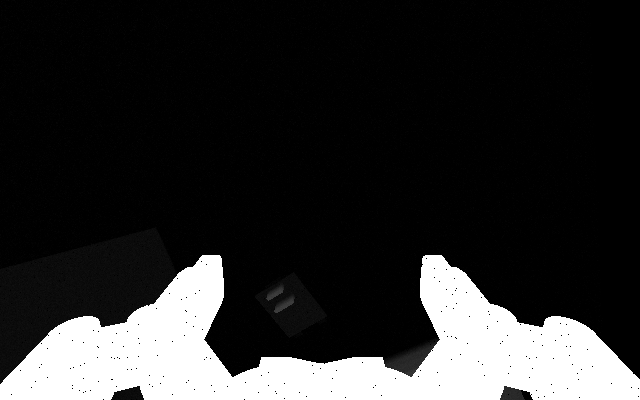

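The move was refused because every row needs all seven keys, so the picture shows only the start view with the small decoy plate. I'm repeating the move with all keys.

play_rows([
  {"x": 35,"y": -45,"z": -5,"wx": 0,"wy": 0,"wz": -6.3,"fingers": -1},
  {"x": 70,"y": -90,"z": -10,"wx": 0,"wy": 0,"wz": -12.6,"fingers": -1},
  {"x": 105,"y": -136,"z": -15,"wx": 0,"wy": 0,"wz": -19,"fingers": -1},
  {"x": 140,"y": -182,"z": -20,"wx": 0,"wy": 0,"wz": -25,"fingers": -1},
  {"x": 175,"y": -227,"z": -25,"wx": 0,"wy": 0,"wz": -31.4,"fingers": -1},
  {"x": 210,"y": -272,"z": -30,"wx": 0,"wy": 0,"wz": -37.7,"fingers": -1},
  {"x": 243,"y": -318,"z": -35,"wx": 0,"wy": 0,"wz": -44,"fingers": -1},
  {"x": 278,"y": -363,"z": -40,"wx": 0,"wy": 0,"wz": -50,"fingers": -1},
  {"x": 312,"y": -408,"z": -45,"wx": 0,"wy": 0,"wz": -56.4,"fingers": -1},
  {"x": 346,"y": -453,"z": -50,"wx": 0,"wy": 0,"wz": -62.7,"fingers": -1},
  {"x": 346,"y": -453,"z": -50,"wx": 0,"wy": 0,"wz": -62.7,"fingers": -1},
  {"x": 346,"y": -453,"z": -50,"wx": 0,"wy": 0,"wz": -62.7,"fingers": -1},
], grip_force=40)

```text
time: 1.7
tool_pos: [0.525, 0.1977, 0.203]
tcp_rot: [1.055, 1.301, -1.056]
wrist_force: [-1.2, -0.0, 0.1]
width: 1.003
```

```bash
python3 - <<'E'
from h import *
r=cap('wrist'); save(r['frame'],'w2'); s=r['state']; print(s['q'],s['wrist_force'],s['tool_pos'],s['time'])
w=cloud(r)
z=w[...,2]; im=np.clip((z-0.03)/.06*255,0,255); im=np.nan_to_num(im).astype(np.uint8); cv2.imwrite('pics/w2z.png',im)
E
```

```text
[3.15417783e-01 8.73738144e-02 1.90529125e+00 6.20354266e-04
 1.14968125e+00 1.07929454e-01] [-1.22666362 -0.01999013  0.14478426] [0.52498969 0.19769636 0.20303009] 1.7
```

View pics/w2.png

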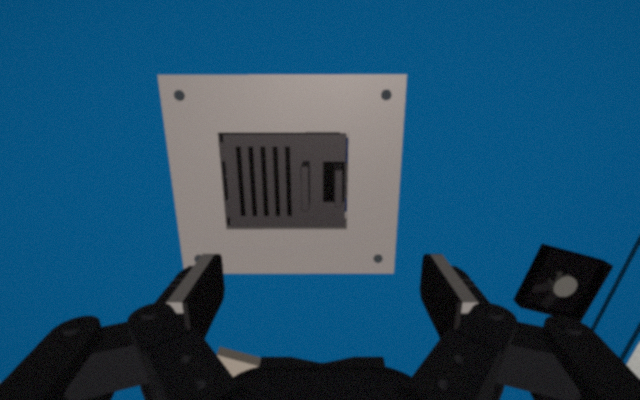

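View pics/w2z.png

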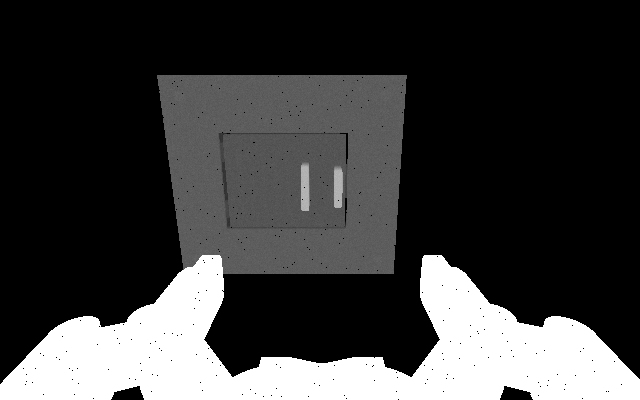

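The wrist view shows the cover in its frame, with the ridge at px (305,187) and the tab at (338,187). Next I measure all the poses.

```bash
python3 - <<'E'
from h import *
r=load('wrist'); w=cloud(r); z=w[...,2]
v,u=np.mgrid[:400,:640]
roi=(u>130)&(u<420)&(v>60)&(v<252)|((v<280)&(v>=252)&(u>225)&(u<418))
def rect(m):
    a=cv2.minAreaRect(w[m][:,:2].astype(np.float32)); return np.round(a[0],4),np.round(a[1],4),round(a[2],2)
m=roi&(z>.03)&(v<280); print('comp',rect(m),np.nanmedian(z[roi&(z>.045)&(z<.06)]))
top=roi&(z>.045)
for n,(a,b) in dict(ridge=(285,321),tab=(323,360)).items():
    m=roi&(z>.062)&(u>a)&(u<b)
    hi=m&(z>np.nanpercentile(z[m],90)-.003)
    print(n,hi.sum(),rect(hi),np.nanmedian(z[hi]))
P=lambda u,v:np.round(w[v,u],4)
# edge direction of computer: fit lines: top edge in image
e1=np.array([w[np.where((z[:,c]>.045))[0].min()+1,c,:2] for c in range(170,400,5)]); 
f=cv2.fitLine(e1.astype(np.float32),cv2.DIST_HUBER,0,.001,.001).ravel(); print('yaw',np.degrees(np.arctan2(f[1],f[0])))
print('cover plate z',np.nanmedian(z[150:210,230:290]))
# top cam tray
r=load('top'); w=cloud(r); f=r['frame'].astype(int)
for nm,(a,b) in dict(tray=(368,412),screw=(422,464)).items():
    roi=np.zeros(f.shape[:2],bool); roi[178:236,a:b]=1
    m=roi&(f[...,0]>f[...,2]-10)&(f[...,0]>90)
    x=w[m]; print(nm,m.sum(),rect(m),np.nanpercentile(x[:,2],[5,50,95]))
a=cv2.resize(r['frame'][165:245,350:480],None,fx=6,fy=6,interpolation=cv2.INTER_CUBIC); save(a,'trays')
E
```

```text
comp (array([0.4937, 0.1935]), array([0.1908, 0.1702]), 11.87) 0.051612405399638184
ridge 350 (array([0.5105, 0.1978]), array([0.0056, 0.0358]), 11.02) 0.07179030199288863
tab 302 (array([0.5361, 0.203 ]), array([0.0064, 0.0303]), 12.43) 0.07173165808943419
yaw 11.849136
cover plate z 0.050012076332397515
tray 1169 (array([ 0.5135, -0.0887]), array([0.1043, 0.1377]), 82.74) [0.00407071 0.01179483 0.02090577]
screw 1196 (array([ 0.4879, -0.2713]), array([0.0914, 0.1471]), 79.16) [0.00484079 0.01318959 0.02272958]
```

View pics/trays.png

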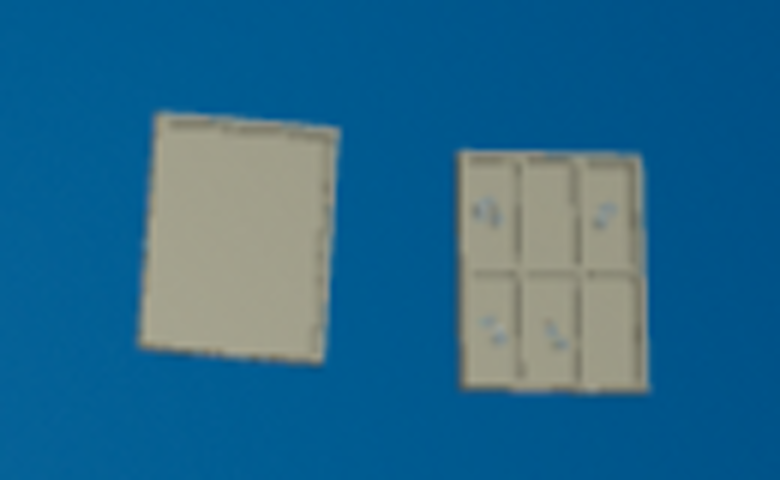

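Ridge and tab match the stated geometry: computer centre (0.4937, 0.1935), yaw 11.9°, tops at z≈0.072. The tray crop shows the undivided tray at crop px (240,235) and the divided one at (550,270). I take a quick wrist look at the undivided tray before grasping.

play_rows([
  {"x": -2,"y": -57,"z": 0,"wx": 0,"wy": 0,"wz": -4,"fingers": -1},
  {"x": -4,"y": -114,"z": 0,"wx": 0,"wy": 0,"wz": -8,"fingers": -1},
  {"x": -6,"y": -171,"z": 0,"wx": 0,"wy": 0,"wz": -12,"fingers": -1},
  {"x": -8,"y": -228,"z": 0,"wx": 0,"wy": 0,"wz": -17,"fingers": -1},
  {"x": -11,"y": -283,"z": 0,"wx": 0,"wy": 0,"wz": -17,"fingers": -1},
  {"x": -11,"y": -283,"z": 0,"wx": 0,"wy": 0,"wz": -17,"fingers": -1},
  {"x": -11,"y": -283,"z": 0,"wx": 0,"wy": 0,"wz": -17,"fingers": -1},
])

```text
time: 2.62
tool_pos: [0.5142, -0.0839, 0.2034]
tcp_rot: [1.274, 1.167, -1.273]
wrist_force: [-0.1, 1.0, 0.1]
width: 0.999
```

```bash
python3 - <<'E'
from h import *
r=load('wrist'); 
K=r['K'];d=r['depth'];v,u=np.mgrid[:400,:640]
p=np.stack([(u-K[0,2])*d/K[0,0],(v-K[1,2])*d/K[1,1],d,np.ones_like(d)],-1)@r['tool_from_camera'].T
m=(d>0)&(d<.2)
for a,b in ((180,224),(420,465)):
    mm=m&(u>a)&(u<b)&(v>240)&(v<300); print('tip toolframe',np.percentile(p[mm][:,0],[99,99.9]),np.percentile(p[mm][:,1],[1,99]),np.percentile(p[mm][:,2],[1,99]))
r=cap('wrist'); save(r['frame'],'w3'); s=r['state']; print(s['q'],s['tool_pos'],s['tcp_rot'],s['time'])
w=cloud(r); z=w[...,2]
f=r['frame'].astype(int)
m=(f[...,0]>f[...,2]-10)&(f[...,0]>70)&(z<.03)
n,l,st,c=cv2.connectedComponentsWithStats(m.astype(np.uint8))
for i in range(1,n):
    if st[i,4]>2000:
        mm=l==i; a=cv2.minAreaRect(w[mm][:,:2].astype(np.float32)); print(st[i],a,np.nanpercentile(z[mm],[5,50,95]))
E
```

```text
tip toolframe [0.00827569 0.00920935] [-0.05499826 -0.04292925] [-0.01095096  0.00877976]
tip toolframe [0.00808091 0.00916183] [0.04163328 0.05422603] [-0.01093195  0.00792184]
[-2.10068238e-01  1.00429115e-02  1.98566954e+00  7.99677302e-04
  1.14586387e+00 -1.22482822e-01] [ 0.51422106 -0.0839367   0.20338601] [ 1.27426535  1.16676596 -1.27322422] 2.625
[  247   119   153   114 16109] ((0.5132079720497131, -0.08642974495887756), (0.1057165265083313, 0.1378594934940338), 83.35182189941406) [0.00780565 0.0091227  0.01718162]
[   0  180   56  204 5680] ((0.17704132199287415, -0.19681525230407715), (0.26144465804100037, 0.06230641156435013), 69.59601593017578) [-1.07587629e-03  1.19430819e-05  1.09954621e-03]
[ 247  290  130   78 8514] ((0.48887303471565247, -0.258533239364624), (0.09268512576818466, 0.1373969316482544), 87.24515533447266) [0.00800061 0.00989198 0.01721865]
```

View pics/w3.png

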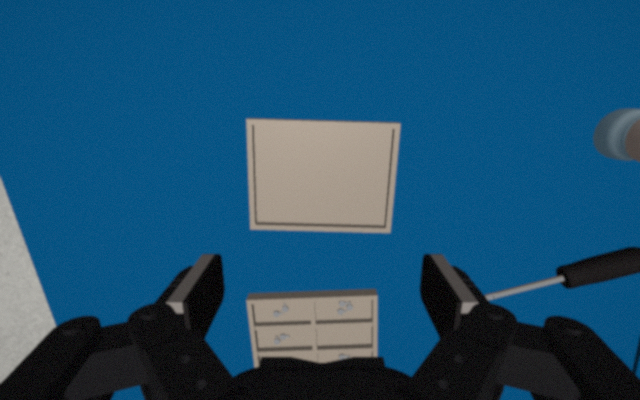

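The undivided tray is at px (322,175), centre (0.513, -0.086), yaw −6.7°, floor z≈0.009. Its footprint of 106×138 mm matches the description. The screw tray lies below it at (312,330).

```bash
python3 - <<'E'
from h import *
s=monitor.read_state(); p=s['tool_pos']; Rc=R.from_rotvec(s['tcp_rot']); print(p,s['time'])
t=np.array([.5203,.1995,.130]); print((t-p)*1000, np.degrees((Rdown(np.radians(11.87))*Rc.inv()).as_rotvec()).round(2))
E
```

```text
[ 0.51422647 -0.0835496   0.20332066] 2.675
[  6.07353298 283.04960103 -73.32065762] [-4.000e-02 -1.000e-02  1.686e+01]
```

play_rows([
  {"x": 1,"y": 57,"z": 0,"wx": 0,"wy": 0,"wz": 4,"fingers": -1},
  {"x": 3,"y": 114,"z": 0,"wx": 0,"wy": 0,"wz": 8,"fingers": -1},
  {"x": 4,"y": 171,"z": -10,"wx": 0,"wy": 0,"wz": 12,"fingers": -1},
  {"x": 5,"y": 228,"z": -40,"wx": 0,"wy": 0,"wz": 16.9,"fingers": -1},
  {"x": 6,"y": 283,"z": -73,"wx": 0,"wy": 0,"wz": 16.9,"fingers": -1},
  {"x": 6,"y": 283,"z": -73,"wx": 0,"wy": 0,"wz": 16.9,"fingers": -1},
  {"x": 6,"y": 283,"z": -73,"wx": 0,"wy": 0,"wz": 16.9,"fingers": -1},
])

```text
time: 3.55
tool_pos: [0.5194, 0.1992, 0.1301]
tcp_rot: [1.053, 1.301, -1.054]
wrist_force: [-0.7, -0.3, 0.4]
width: 1.001
```

```bash
python3 - <<'E'
from h import *
r=cap('wrist'); save(r['frame'],'w4'); s=r['state']; p=s['tool_pos']; Rc=R.from_rotvec(s['tcp_rot']); print(p,s['time'])
t=np.array([.5203,.1995,.078]); print((t-p)*1000, np.degrees((Rdown(np.radians(11.87))*Rc.inv()).as_rotvec()).round(2))
w=cloud(r); z=w[...,2]; v,u=np.mgrid[:400,:640]
m=(z>.062)&(z<.08)&(v>120)&(v<250)&(u>230)&(u<410)
n,l,st,c=cv2.connectedComponentsWithStats(m.astype(np.uint8))
for i in range(1,n):
    if st[i,4]>150:
        mm=(l==i); mm&=z>np.nanpercentile(z[mm],80)-.003; a=cv2.minAreaRect(w[mm][:,:2].astype(np.float32)); print(st[i],a,np.nanpercentile(z[mm],[50]))
E
```

```text
[0.51943588 0.19918068 0.13012299] 3.55
[  0.86412199   0.31932352 -52.12298775] [ 0.03 -0.04 -0.14]
[302 193  11  57 609] ((0.5100100040435791, 0.19969192147254944), (0.0058940136805176735, 0.032200027257204056), 11.439915657043457) [0.07168842]
[346 198  13  52 611] ((0.5359264612197876, 0.2038150578737259), (0.006434633396565914, 0.029260333627462387), 12.253202438354492) [0.07172228]
```

View pics/w4.png

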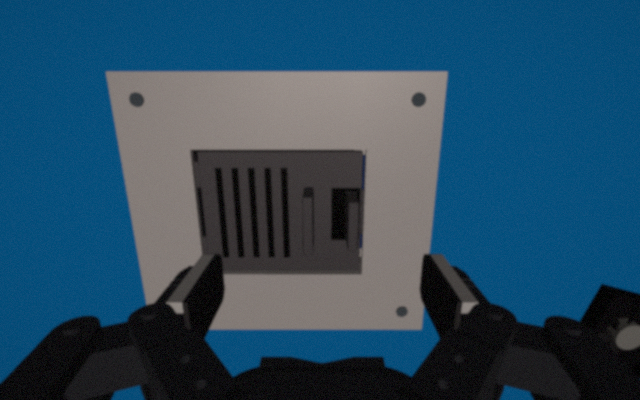

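The ridge is at px (307,222) and the tab at (352,224), both between the jaws. Positions agree to within about 1 mm, so I descend and close.

play_rows([
  {"x": 0.7,"y": 0.8,"z": -20,"wx": 0,"wy": 0,"wz": -0.1,"fingers": -0.5},
  {"x": 0.7,"y": 0.8,"z": -38,"wx": 0,"wy": 0,"wz": -0.1,"fingers": -0.3},
  {"x": 0.7,"y": 0.8,"z": -48,"wx": 0,"wy": 0,"wz": -0.1,"fingers": -0.1},
  {"x": 0.7,"y": 0.8,"z": -52,"wx": 0,"wy": 0,"wz": -0.1,"fingers": 0},
  {"x": 0.7,"y": 0.8,"z": -52,"wx": 0,"wy": 0,"wz": -0.1,"fingers": 0},
  {"x": 0.7,"y": 0.8,"z": -52,"wx": 0,"wy": 0,"wz": -0.1,"fingers": 0},
], grip_force=40)

```text
time: 4.35
tool_pos: [0.5215, 0.1987, 0.0789]
tcp_rot: [1.058, 1.298, -1.057]
wrist_force: [-0.0, 0.2, -0.4]
width: 0.501
```

```bash
python3 - <<'E'
from h import *
r=cap('wrist'); save(r['frame'],'w5'); s=r['state']; print(s['tool_pos'],s['time'],s['width'],s['wrist_force'])
K=r['K'];d=r['depth'];v,u=np.mgrid[:400,:640]
p=np.stack([(u-K[0,2])*d/K[0,0],(v-K[1,2])*d/K[1,1],d,np.ones_like(d)],-1)@r['tool_from_camera'].T
m=(d>0)&(p[...,0]<.03)&(p[...,0]>-.02)&(abs(p[...,2])<.009)
for a,b in ((.02,.04),(-.04,-.02)):
    mm=m&(p[...,1]>a)&(p[...,1]<b); print(mm.sum(),np.percentile(p[mm][:,0],[50,95,99]) )
E
```

```text
[0.52150679 0.19868074 0.07887593] 4.35 0.5009980778558202 [-0.01531577  0.16161518 -0.36176413]
1838 [0.00262415 0.0278934  0.02921123]
1973 [0.00476265 0.02949047 0.02982639]
```

View pics/w5.png

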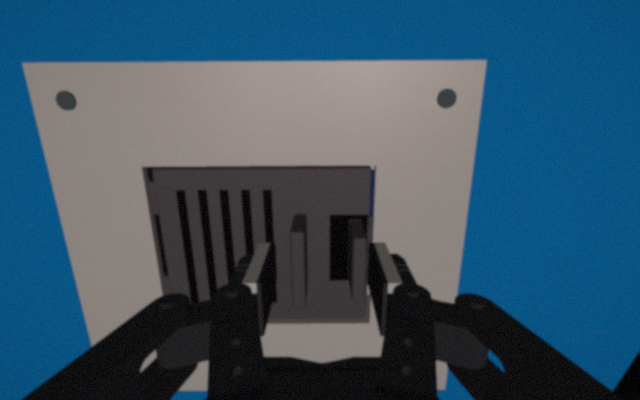

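Both jaws straddle the ridge (px 298,260) and the tab (358,260). I correct about 1 mm and close.

play_rows([
  {"x": -1.2,"y": 1,"z": -1,"wx": 0,"wy": 0,"wz": 0,"fingers": 0.1},
  {"x": -1.2,"y": 1,"z": -1,"wx": 0,"wy": 0,"wz": 0,"fingers": 1},
  {"x": -1.2,"y": 1,"z": -1,"wx": 0,"wy": 0,"wz": 0,"fingers": 1},
  {"x": -1.2,"y": 1,"z": -1,"wx": 0,"wy": 0,"wz": 0,"fingers": 1},
  {"x": -1.2,"y": 1,"z": -1,"wx": 0,"wy": 0,"wz": 0,"fingers": 1},
], grip_force=40)

```text
time: 5.03
tool_pos: [0.521, 0.2001, 0.0787]
tcp_rot: [1.059, 1.297, -1.055]
wrist_force: [-0.1, -0.8, 5.4]
width: 0.285
```

```bash
python3 - <<'E'
from h import *
r=cap('wrist'); save(r['frame'],'w6'); s=r['state']; p=s['tool_pos'];print(p,s['time'],s['width'],s['width']*85,s['wrist_force'],s['torque'])
Rc=R.from_rotvec(s['tcp_rot']); print(np.degrees((Rc*Rdown(np.radians(11.87)).inv()).as_rotvec()))
yaw=np.radians(11.87); ex=np.array([np.cos(yaw),np.sin(yaw),0])
piv=np.array([.4937,.1935,.044])-.055*ex+[0,0,.003]
ax=-np.cross([0,0,1],ex); print('axis',ax)
for a in (3,6,9,12,15,18,21,24,27,28.5):
    Q=R.from_rotvec(ax*np.radians(a)); print(a,((Q.apply(p-piv)+piv-p)*1000).round(1),(ax*a).round(2))
E
```

```text
[0.52101403 0.20005783 0.07872674] 5.025 0.2852617507916358 24.24724881728904 [-0.05404067 -0.80777259  5.41840241] [ 0.07158709 -0.17217268 -0.04324951]
[ 0.05272559 -0.15623104 -0.16060902]
axis [ 0.20569181 -0.97861682 -0.        ]
3 [-1.7 -0.4  4.3] [ 0.62 -2.94 -0.  ]
6 [-3.7 -0.8  8.5] [ 1.23 -5.87 -0.  ]
9 [-5.9 -1.2 12.6] [ 1.85 -8.81 -0.  ]
12 [-8.2 -1.7 16.6] [  2.47 -11.74  -0.  ]
15 [-10.8  -2.3  20.4] [  3.09 -14.68  -0.  ]
18 [-13.6  -2.9  24.1] [  3.7  -17.62  -0.  ]
21 [-16.5  -3.5  27.7] [  4.32 -20.55  -0.  ]
24 [-19.7  -4.1  31. ] [  4.94 -23.49  -0.  ]
27 [-23.   -4.8  34.3] [  5.55 -26.42  -0.  ]
28.5 [-24.7  -5.2  35.8] [  5.86 -27.89  -0.  ]
```

View pics/w6.png

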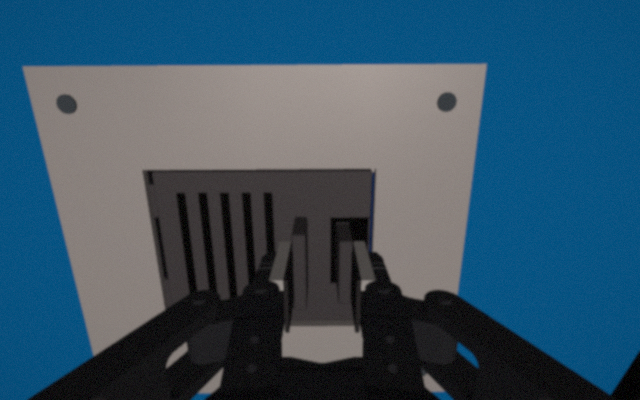

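The tab is now pressed against the ridge (px 345 against 300, gap visibly reduced). I start the tilt about the lug pivot.

play_rows([
  {"x": -0.8,"y": -0.2,"z": 2.1,"wx": 0.3,"wy": -1.47,"wz": 0,"fingers": 1},
  {"x": -1.7,"y": -0.4,"z": 4.3,"wx": 0.62,"wy": -2.94,"wz": 0,"fingers": 1},
  {"x": -2.7,"y": -0.6,"z": 6.4,"wx": 0.93,"wy": -4.4,"wz": 0,"fingers": 1},
  {"x": -3.7,"y": -0.8,"z": 8.5,"wx": 1.23,"wy": -5.87,"wz": 0,"fingers": 1},
  {"x": -5.9,"y": -1.2,"z": 12.6,"wx": 1.85,"wy": -8.81,"wz": 0,"fingers": 1},
  {"x": -8.2,"y": -1.7,"z": 16.6,"wx": 2.47,"wy": -11.74,"wz": 0,"fingers": 1},
])

```text
time: 5.82
tool_pos: [0.512, 0.198, 0.0945]
tcp_rot: [1.168, 1.158, -0.896]
wrist_force: [2.3, 1.1, 0.8]
width: 0.284
```

```bash
python3 - <<'E'
from h import *
r=cap('wrist'); save(r['frame'],'w7'); s=r['state']; p=s['tool_pos'];print(p,s['time'],s['width'],s['wrist_force'],s['torque'])
Rc=R.from_rotvec(s['tcp_rot']); print(np.degrees((Rc*Rdown(np.radians(11.87)).inv()).as_rotvec()))
E
```

```text
[0.5120279  0.19804075 0.09453998] 5.825 0.2835226416288628 [2.30183083 1.08177846 0.77228587] [ 0.21255436 -0.50691103  0.02529302]
[  2.54778604 -11.95427619  -0.16957547]
```

View pics/w7.png

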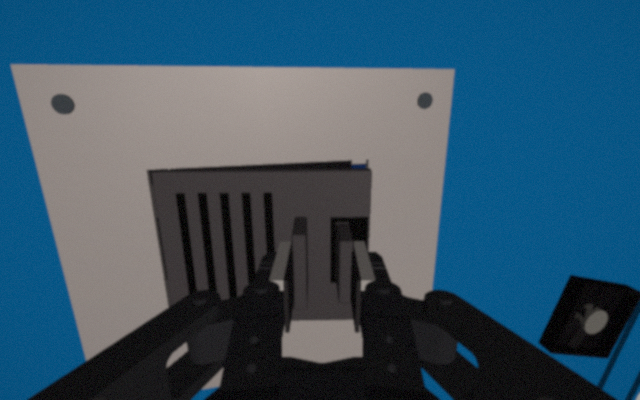

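The cover is turning rigidly with the jaws at about 12° with low force: its far edge (px 360,165) has lifted out of the frame and the lug end is still in. I continue to 28°.

play_rows([
  {"x": -2.6,"y": -0.6,"z": 3.8,"wx": 0.62,"wy": -2.94,"wz": 0,"fingers": 1},
  {"x": -5.4,"y": -1.2,"z": 7.5,"wx": 1.23,"wy": -5.87,"wz": 0,"fingers": 1},
  {"x": -8.3,"y": -1.8,"z": 11.1,"wx": 1.85,"wy": -8.81,"wz": 0,"fingers": 1},
  {"x": -11.5,"y": -2.4,"z": 14.4,"wx": 2.47,"wy": -11.74,"wz": 0,"fingers": 1},
  {"x": -14.8,"y": -3.1,"z": 17.7,"wx": 3.08,"wy": -14.68,"wz": 0,"fingers": 1},
  {"x": -15.9,"y": -3.4,"z": 18.7,"wx": 3.3,"wy": -15.66,"wz": 0,"fingers": 1},
  {"x": -15.9,"y": -3.4,"z": 18.7,"wx": 3.3,"wy": -15.66,"wz": 0,"fingers": 1},
  {"x": -15.9,"y": -3.4,"z": 18.7,"wx": 3.3,"wy": -15.66,"wz": 0,"fingers": 1},
])

```text
time: 6.88
tool_pos: [0.4959, 0.1945, 0.1129]
tcp_rot: [1.292, 0.968, -0.683]
wrist_force: [6.0, 2.0, -2.3]
width: 0.288
```

```bash
python3 - <<'E'
from h import *
r=cap('wrist'); save(r['frame'],'w8'); s=r['state']; p=s['tool_pos'];print(p,s['time'],s['width'],s['wrist_force'],s['torque'])
Rc=R.from_rotvec(s['tcp_rot']); rv=(Rc*Rdown(np.radians(11.87)).inv()).as_rotvec(); print(np.degrees(rv),np.degrees(np.linalg.norm(rv)))
w=cloud(r); z=w[...,2]
f=r['frame'].astype(int)
# plane fit on cover plate: region between slots & ridge
q=w[180:250,150:290].reshape(-1,3)
q=q[np.isfinite(q[:,2])]
best=None
rng=np.random.default_rng(0)
for _ in range(400):
    a=q[rng.choice(len(q),3,False)]; n=np.cross(a[1]-a[0],a[2]-a[0]); n/=np.linalg.norm(n)+1e-12
    k=abs((q-a[0])@n)<.0015
    if best is None or k.sum()>best.sum(): best=k
c=q[best].mean(0); n=np.linalg.svd(q[best]-c)[2][2]; n*=np.sign(n[2])
print('plane tilt',np.degrees(np.arccos(n[2])),n,best.mean(),c)
ex=R.from_rotvec(rv).apply([np.cos(np.radians(11.87)),np.sin(np.radians(11.87)),0]); print('own x',ex)
E
```

```text
[0.49592159 0.19451909 0.11292309] 6.875 0.2878154786160561 [ 5.998138    1.96603734 -2.26241963] [ 0.19529417 -0.71487943  0.03178438]
[  5.83793786 -27.48012895  -0.14358203] 28.093764808943664
plane tilt 27.54086538592845 [-0.45318969 -0.09173563  0.88668127] 0.9656586365966171 [0.46292663 0.20740224 0.06532921]
own x [0.86386227 0.17885264 0.47090733]
```

View pics/w8.png

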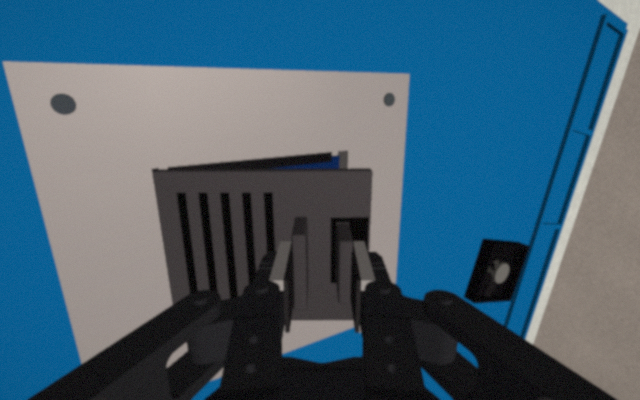

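The plate fit gives 27.5° of tilt with the heel end still in its slot at px (155,170). I draw the cover out along its own +x, then lift.

play_rows([
  {"x": 2.6,"y": 0.5,"z": 1.4,"wx": 0,"wy": 0,"wz": 0,"fingers": 1},
  {"x": 5.2,"y": 1.1,"z": 2.8,"wx": 0,"wy": 0,"wz": 0,"fingers": 1},
  {"x": 7.8,"y": 1.6,"z": 4.2,"wx": 0,"wy": 0,"wz": 0,"fingers": 1},
  {"x": 10.4,"y": 2.1,"z": 5.7,"wx": 0,"wy": 0,"wz": 0,"fingers": 1},
  {"x": 13,"y": 2.7,"z": 7.1,"wx": 0,"wy": 0,"wz": 0,"fingers": 1},
  {"x": 15.5,"y": 3.2,"z": 8.5,"wx": 0,"wy": 0,"wz": 0,"fingers": 1},
  {"x": 15.5,"y": 3.2,"z": 8.5,"wx": 0,"wy": 0,"wz": 0,"fingers": 1},
])

```text
time: 7.8
tool_pos: [0.5118, 0.1979, 0.1218]
tcp_rot: [1.292, 0.968, -0.684]
wrist_force: [-0.2, 0.3, -0.7]
width: 0.286
```

```bash
python3 - <<'E'
from h import *
r=cap('wrist'); save(r['frame'],'w9'); s=r['state']; p=s['tool_pos'];print(p,s['time'],s['width'],s['wrist_force'],s['torque'])
E
```

```text
[0.51182968 0.19786949 0.12175603] 7.8 0.2864506325407053 [-0.1857935   0.27128673 -0.73500205] [-0.07324974  0.29600239  0.04847724]
```

View pics/w9.png

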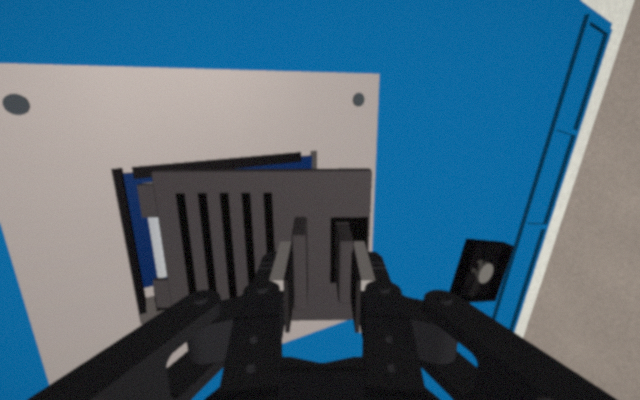

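The lugs (px 148,200 and 162,293) are clear of the slots, and the force is down to the cover's own weight. Next: lift, level and carry to the tray.

```bash
python3 - <<'E'
from h import *
s=monitor.read_state(); p=s['tool_pos']; Rc=R.from_rotvec(s['tcp_rot'])
t=np.array([.5432,-.0890,.120]); print((t-p)*1000, np.degrees((Rdown(np.radians(-6.65))*Rc.inv()).as_rotvec()).round(2))
E
```

```text
[  31.70776588 -286.73075063   -1.43829945] [ -1.34  28.12 -17.97]
```

play_rows([
  {"x": 0,"y": 0,"z": 25,"wx": 0,"wy": 0,"wz": 0,"fingers": 1},
  {"x": 0,"y": 0,"z": 50,"wx": 0,"wy": 0,"wz": 0,"fingers": 1},
  {"x": 2,"y": -20,"z": 65,"wx": -0.13,"wy": 2.81,"wz": -1.8,"fingers": 1},
  {"x": 5,"y": -50,"z": 65,"wx": -0.27,"wy": 5.62,"wz": -3.6,"fingers": 1},
  {"x": 9,"y": -85,"z": 65,"wx": -0.4,"wy": 8.44,"wz": -5.4,"fingers": 1},
  {"x": 13,"y": -120,"z": 65,"wx": -0.54,"wy": 11.25,"wz": -7.2,"fingers": 1},
  {"x": 17,"y": -155,"z": 65,"wx": -0.67,"wy": 14.06,"wz": -9,"fingers": 1},
  {"x": 21,"y": -190,"z": 65,"wx": -0.8,"wy": 16.87,"wz": -10.8,"fingers": 1},
  {"x": 25,"y": -225,"z": 60,"wx": -0.94,"wy": 19.68,"wz": -12.6,"fingers": 1},
  {"x": 28,"y": -255,"z": 45,"wx": -1.07,"wy": 22.5,"wz": -14.4,"fingers": 1},
  {"x": 31,"y": -275,"z": 25,"wx": -1.2,"wy": 25.3,"wz": -16.2,"fingers": 1},
  {"x": 32,"y": -287,"z": 10,"wx": -1.34,"wy": 28.1,"wz": -18,"fingers": 1},
  {"x": 32,"y": -287,"z": 0,"wx": -1.34,"wy": 28.1,"wz": -18,"fingers": 1},
  {"x": 32,"y": -287,"z": 0,"wx": -1.34,"wy": 28.1,"wz": -18,"fingers": 1},
  {"x": 32,"y": -287,"z": 0,"wx": -1.34,"wy": 28.1,"wz": -18,"fingers": 1},
])

```text
time: 9.72
tool_pos: [0.5431, -0.0888, 0.1216]
tcp_rot: [1.294, 1.152, -1.293]
wrist_force: [-0.3, 0.4, -1.1]
width: 0.286
```

```bash
python3 - <<'E'
from h import *
r=cap('wrist'); save(r['frame'],'w10'); s=r['state']; p=s['tool_pos'];print(p,s['time'],s['width'],s['wrist_force'])
Rc=R.from_rotvec(s['tcp_rot']); print('rot err',np.degrees((Rdown(np.radians(-6.65))*Rc.inv()).as_rotvec()).round(2))
w=cloud(r)
q=w[180:250,170:290].reshape(-1,3); q=q[np.isfinite(q[:,2])&(q[:,2]>.06)]
rng=np.random.default_rng(0);best=None
for _ in range(300):
    a=q[rng.choice(len(q),3,False)]; n=np.cross(a[1]-a[0],a[2]-a[0]); n/=np.linalg.norm(n)+1e-12
    k=abs((q-a[0])@n)<.001
    if best is None or k.sum()>best.sum(): best=k
c=q[best].mean(0); n=np.linalg.svd(q[best]-c)[2][2]; n*=np.sign(n[2])
print('plate n',n,'plate top z',c[2],'tcp-under',p[2]-c[2]+.006,best.mean())
for n in('top','scene'):
    r=cap(n); save(r['frame'],n+'1')
save(cv2.resize(load('top')['frame'][150:260,260:480],None,fx=3.5,fy=3.5,interpolation=cv2.INTER_CUBIC),'top1c')
# plate outline: pixels near plate height
m=(abs(w[...,2]-c[2])<.003); nn,l,st,_=cv2.connectedComponentsWithStats(m.astype(np.uint8)); i=1+st[1:,4].argmax()
a=cv2.minAreaRect(w[l==i][:,:2].astype(np.float32)); print(st[i],a)
E
```

```text
[ 0.54312397 -0.08878303  0.121573  ] 9.725 0.28598660574538176 [-0.29737801  0.42937586 -1.07087452]
rot err [ 0.01  0.05 -0.04]
plate n [ 2.23531875e-02 -8.41811792e-04  9.99749782e-01] plate top z 0.09359200675233648 tcp-under 0.03398099325365237 0.8861409796893668
[  137   170   235   151 23061] ((0.5112029910087585, -0.08525797724723816), (0.08076109737157822, 0.10919930785894394), 83.42582702636719)
```

View pics/w10.png

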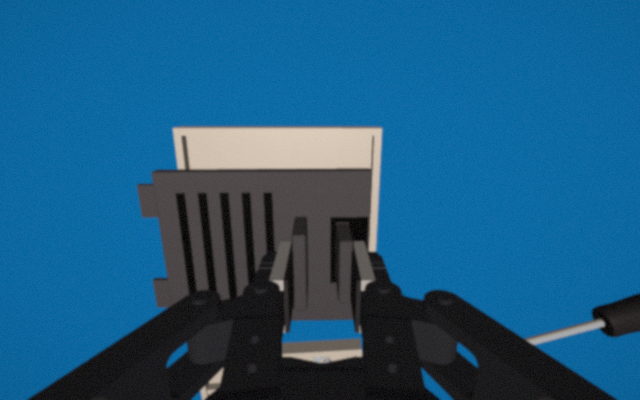

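View pics/top1c.png

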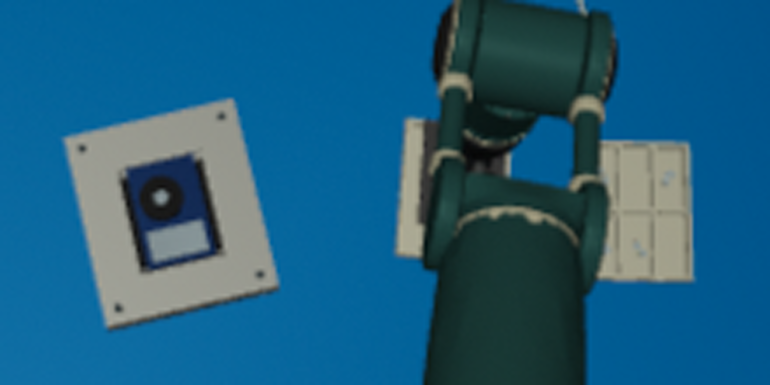

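The cover hangs level (≈1°), outlined at centre (0.511, -0.085) and yaw −6.6°, within 1 mm of the wanted spot over the tray. The top view shows the computer's frame empty. I lower it.

play_rows([
  {"x": 0,"y": -0.5,"z": -20,"wx": 0,"wy": -0.8,"wz": 0,"fingers": 1},
  {"x": 0,"y": -0.5,"z": -40,"wx": 0,"wy": -0.8,"wz": 0,"fingers": 1},
  {"x": 0,"y": -0.5,"z": -56,"wx": 0,"wy": -0.8,"wz": 0,"fingers": 1},
  {"x": 0,"y": -0.5,"z": -66,"wx": 0,"wy": -0.8,"wz": 0,"fingers": 1},
  {"x": 0,"y": -0.5,"z": -72,"wx": 0,"wy": -0.8,"wz": 0,"fingers": 1},
  {"x": 0,"y": -0.5,"z": -75,"wx": 0,"wy": -0.8,"wz": 0,"fingers": 1},
  {"x": 0,"y": -0.5,"z": -75,"wx": 0,"wy": -0.8,"wz": 0,"fingers": 1},
  {"x": 0,"y": -0.5,"z": -75,"wx": 0,"wy": -0.8,"wz": 0,"fingers": 1},
])

```text
time: 10.88
tool_pos: [0.5436, -0.09, 0.0466]
tcp_rot: [1.302, 1.141, -1.283]
wrist_force: [0.6, -0.0, -0.1]
width: 0.286
```

play_rows([
  {"x": 0,"y": 0,"z": -1,"wx": 0,"wy": 0,"wz": 0,"fingers": 1},
  {"x": 0,"y": 0,"z": -2,"wx": 0,"wy": 0,"wz": 0,"fingers": 1},
  {"x": 0,"y": 0,"z": -2,"wx": 0,"wy": 0,"wz": 0,"fingers": 1},
])

```text
time: 11.25
tool_pos: [0.5431, -0.0898, 0.044]
tcp_rot: [1.301, 1.142, -1.284]
wrist_force: [0.1, 0.3, -0.8]
width: 0.286
```

```bash
python3 - <<'E'
from h import *
r=cap('wrist'); save(r['frame'],'w11'); s=r['state']; print(s['tool_pos'],s['wrist_force'],s['torque'],s['time'])
w=cloud(r); z=w[...,2]; print('plate z',np.nanmedian(z[180:245,280:292]),np.nanmedian(z[180:245,165:175]))
E
```

```text
[ 0.54307303 -0.08982539  0.04400538] [ 0.05911243  0.30163406 -0.75264534] [ 0.00957873  0.01154879 -0.01893875] 11.25
plate z 0.015270893033300537 0.015659152027737405
```

View pics/w11.png

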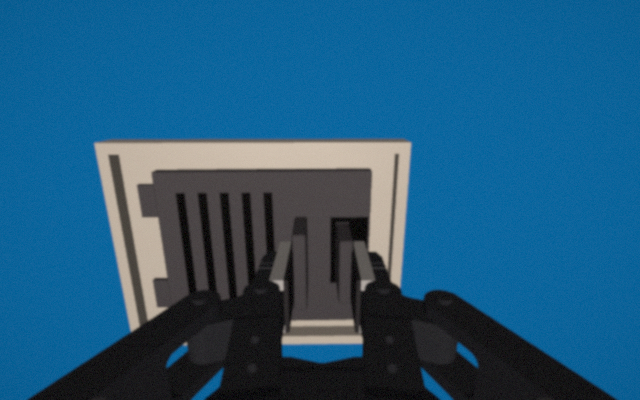

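The cover is within the recess with clearance on all sides (lugs at px 150,200, tab end at 370). The plate is about 0.5 mm above the floor, so I feel for contact.

play_rows([
  {"x": 0,"y": 0,"z": -0.5,"wx": 0,"wy": 0,"wz": 0,"fingers": 1},
  {"x": 0,"y": 0,"z": -1,"wx": 0,"wy": 0,"wz": 0,"fingers": 1},
  {"x": 0,"y": 0,"z": -1,"wx": 0,"wy": 0,"wz": 0,"fingers": 1},
])

```text
time: 11.68
tool_pos: [0.5431, -0.0898, 0.0437]
tcp_rot: [1.301, 1.142, -1.284]
wrist_force: [-2.5, -0.2, 4.9]
width: 0.284
```

Contact is felt at 4.9 N upward. I release gently.

play_rows([
  {"x": 0,"y": 0,"z": 0,"wx": 0,"wy": 0,"wz": 0,"fingers": 0.35},
  {"x": 0,"y": 0,"z": 0,"wx": 0,"wy": 0,"wz": 0,"fingers": 0.25},
  {"x": 0,"y": 0,"z": 0,"wx": 0,"wy": 0,"wz": 0,"fingers": 0.15},
  {"x": 0,"y": 0,"z": 0,"wx": 0,"wy": 0,"wz": 0,"fingers": 0.05},
  {"x": 0,"y": 0,"z": 0,"wx": 0,"wy": 0,"wz": 0,"fingers": -0.05},
  {"x": 0,"y": 0,"z": 0,"wx": 0,"wy": 0,"wz": 0,"fingers": -0.05},
  {"x": 0,"y": 0,"z": 0,"wx": 0,"wy": 0,"wz": 0,"fingers": -0.05},
])

```text
time: 12.55
tool_pos: [0.5431, -0.0898, 0.0431]
tcp_rot: [1.301, 1.142, -1.284]
wrist_force: [-0.7, 0.6, -0.4]
width: 0.523
```

```bash
python3 - <<'E'
from h import *
r=cap('wrist'); save(r['frame'],'w12'); s=r['state']; print(s['tool_pos'],s['wrist_force'],s['width'],s['time'])
E
```

```text
[ 0.54314503 -0.08983394  0.04307248] [-0.72548677  0.60683495 -0.44154661] 0.522866097603428 12.55
```

View pics/w12.png

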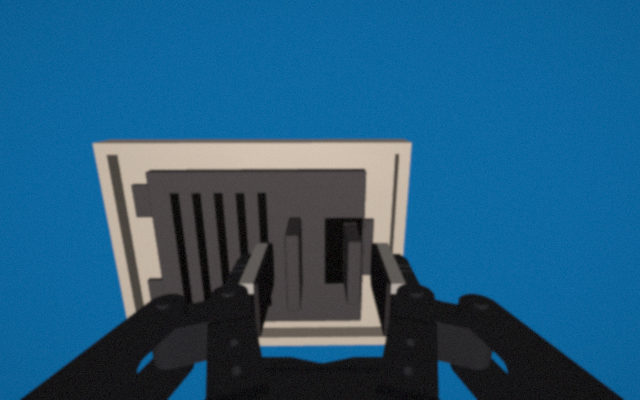

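The jaws are free of the ridge (px 293) and of the tab (352), which has sprung back, and the cover lies in the recess. I rise straight up and check.

play_rows([
  {"x": 0,"y": 0,"z": 10,"wx": 0,"wy": 0,"wz": 0,"fingers": -0.05},
  {"x": 0,"y": 0,"z": 30,"wx": 0,"wy": 0,"wz": 0,"fingers": -0.05},
  {"x": 0,"y": 0,"z": 70,"wx": 0,"wy": 0,"wz": 0,"fingers": -0.5},
  {"x": 0,"y": 0,"z": 120,"wx": 0,"wy": 0,"wz": 0,"fingers": -1},
  {"x": 0,"y": 0,"z": 150,"wx": 0,"wy": 0,"wz": 0,"fingers": -1},
  {"x": 0,"y": 0,"z": 150,"wx": 0,"wy": 0,"wz": 0,"fingers": -1},
  {"x": 0,"y": 0,"z": 150,"wx": 0,"wy": 0,"wz": 0,"fingers": -1},
])

```text
time: 13.48
tool_pos: [0.5426, -0.0897, 0.1926]
tcp_rot: [1.301, 1.143, -1.284]
wrist_force: [0.4, 0.1, -0.9]
width: 0.999
```

```bash
python3 - <<'E'
from h import *
r=cap('wrist'); save(r['frame'],'w13'); s=r['state']; print(s['tool_pos'],s['wrist_force'],s['width'],s['time'])
w=cloud(r); z=w[...,2]; f=r['frame'].astype(int); v,u=np.mgrid[:400,:640]
m=(f.max(-1)<85)&(z<.025)&(z>.008)&(v<250)&(u>150)&(u<420)&(f[...,2]<f[...,0]+25)
n,l,st,_=cv2.connectedComponentsWithStats(m.astype(np.uint8)); i=1+st[1:,4].argmax()
q=w[l==i]; print(st[i],cv2.minAreaRect(q[:,:2].astype(np.float32)))
A=np.c_[q[:,:2]-q[:,:2].mean(0),np.ones(len(q))]; k=abs(q[:,2]-np.median(q[:,2]))<.003
c=np.linalg.lstsq(A[k],q[k,2],rcond=None)[0]; print('plane slope deg',np.degrees(c[:2]),'z',c[2])
r=cap('scene'); save(r['frame'],'scene2')
E
```

```text
[ 0.54259146 -0.08972018  0.19258182] [ 0.35781888  0.07664992 -0.87213172] 0.9985021160095775 13.475
[ 223  135  124   84 8621] ((0.5117362141609192, -0.0858229398727417), (0.07800305634737015, 0.11115051060914993), 83.27173614501953)
plane slope deg [ 0.00781508 -0.04705477] z 0.014937233310369254
```

View pics/w13.png

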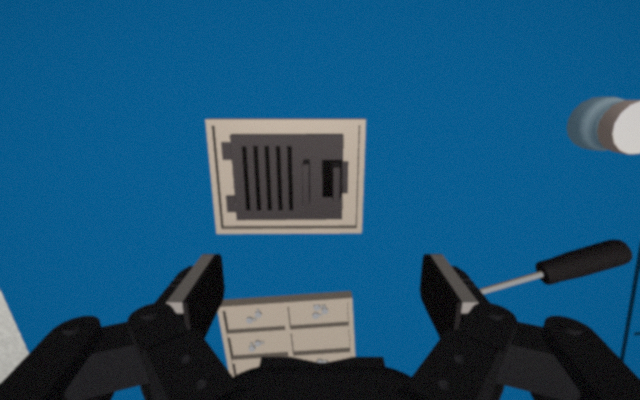

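View pics/scene2.png

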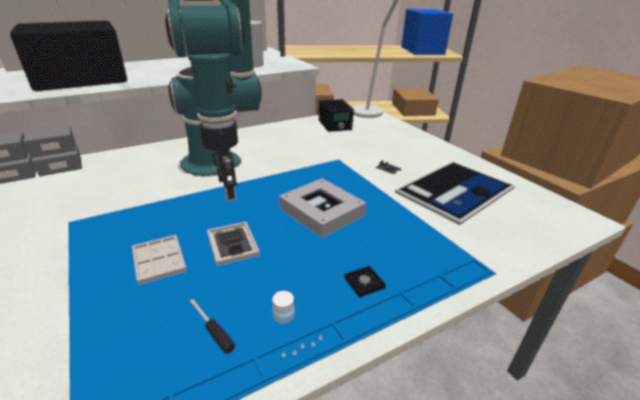

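The cover lies flat and ridge up in the undivided tray (px 286,177): plate top z = 14.9 mm against 15 expected, slope under 0.1°. The fan, jar and screwdriver appear where they were, and the robot touches nothing.

```bash
python3 -c "
from workcell import finish_job; print(finish_job())"
```

```text
the job is handed in; nothing more can be done
None
```

The hatch is open and the larger cover lies flat, ridge up, in the undivided tray. I handed the job in at about 13.5 s; no verdict came back.

**What I did:**
- I pinched the tab against the ridge and pivoted the cover about its lugs. The plane fitted to the plate read 27.5° (the tool itself 28.1°) with the lugs still in the frame.
- I drew it out 18 mm along its own x, carried it level and lowered it until I felt contact at about 5 N. Then I let go.

**Last checks:**
- **Position:** the cover is centred in the recess to about 2 mm. Its plate top is at 14.9 mm, where 15 mm was expected, and its slope is under 0.1°.
- **Tab:** it had sprung back out after release.
- **Fan, jar and screwdriver:** they look unmoved in the scene view; I judged this by eye and did not measure it.
- **Forces:** the wrist force stayed at or below about 6.5 N at every reading.

**What failed or disagreed:**
- The first move call was refused because its rows left out some of the required numbers; nothing moved.
- The arm's measured position was off its target by 1 to 2 mm at times. I corrected this before gripping.
- The top and wrist cameras differed by about 3 mm on the computer's position. I used the wrist camera's values.

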